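# Tare the pigment scale with its pail

## Robot

A 7-joint arm with a two-finger parallel gripper is mounted at the origin on the work surface. World frame = base frame: x ahead of the robot, y to its left, z up, the work surface at z = 0. Lengths are in m, angles in rad, forces in N, time in s.
With the tool pointing down it reaches from about 0.4 to 0.85 m from the base axis. Payload 4.4 kg.
Tool frame: the origin (TCP) lies between the finger pads; the fingertips stand 22 mm ahead of it and the grasp point (between the pads) lies 3 mm ahead of it; z points along the fingers, y is the line along which they close (so a half turn about z gives the same grasp; the last joint's range is limited). The gripper opens to 94 mm and grips with 3 to 60 N. Pads are 16 mm wide; open, the fingers measure 119 mm over their backs; the gripper's body (75 mm by 177 mm) begins 78 mm behind the grasp point.
Start: joints at [1.204, 0.628, 0.038, 1.517, -0.027, 0.996, -0.02], TCP at [0.193, -0.621, 0.227] pointing down, gripper open.
Joint ranges: [-3.06, 3.06], [-0.37, 2.12], [-1.25, 1.32], [0.18, 2.47], [-1.1, 4.24], [0.23, 1.98], [-2.94, 2.94]. Speed limits (rad/s): [2.57, 2.57, 3.14, 3.14, 3.14, 3.14, 3.14].

## Interface

Orientations are given as a unit quaternion [x, y, z, w].
In Python, from bench import readout, camera, camera_params, order, recognise, cut_out gives the robot as it stands. The module is installed in compiled form; this text tells all that it offers.
- The arm moves only by the tool play_rows, never from a script. Its argument "motion" is a list that holds one entry, the list of rows, each a list of 6 numbers: the shift along the tool's x, y, z each as a share of 0.03 m, from -1 to 1, then the turn, a rotation vector about the tool's x, y, z each as a share of 0.1 rad, from -1 to 1. In form: [[[dx, dy, dz, wx, wy, wz], ...]]. A call has 1 to 12 rows; each row shifts and turns the commanded pose from where the row before left it, along the tool's axes as they then stand; what a row does not reach is not made up. A row lasts 1/12 s, in which the tool goes at most 41.7 mm and 7.16 degrees, less where a joint would pass 70% of its speed; a pose out of reach is approached as far as the arm can. A call with a number of a shift or a turn outside -1 to 1 is refused whole. A call with a gripper value outside its range is refused whole. "claw" is the opening, from 0 (shut) to 1 (fully open), set as the call begins (left out, the last holds). The fingers move at their own pace and stop on an object; the grip force is fixed at half the most. Time passes only in rows, so rows that do not move let the fingers close. It gives the time, the measured TCP pose, the force, the opening and the grip force at its end, in the units of the state.
- readout.sense(): the state, without advancing time (a new reading comes with each control period).
- camera(name): name is "scene" or "top"; returns the picture (420x560x3 uint8, blue, green, red); there is no depth.
- camera_params(name): a dict with "K" (3x3 intrinsics, pixels), "k1" (the pictures are not rectified: a ray, as slopes to the right and down, at radius r is drawn at 1 + k1 r^2 times it, then the intrinsics apply), "T" (4x4, takes a point from camera to world coordinates). Camera axes: x right, y down, z forward; pixel columns grow to the right and rows downward; lengths in m; the calibration is good to about 2 mm. A picture is of the moment at which its call begins. camera_params takes no time and is no camera call.
- order.finish_job(): hands the job in; it is judged then, once.
Trained networks look in the newest picture that a camera, given by its name, has taken for a name from the list of things; names that differ only in an ending like _2 or _b are one class to them, and where a whole thing is asked for, a point or a joint stands for the part that bears it (a point fixed in the world has none). Each returns a list of dicts, best first, with "conf" (0 to 1); they miss things now and then, are a little off and sometimes report something else, mostly with a low value. They report only what shows in the picture. A call takes as long as a camera call. They do not tell look-alikes from the thing itself.
- recognise(camera, label): "rect" ([left, top, right, bottom] in pixels, round what is visible of it).
- cut_out(camera, label): "mask" (420x560 bool, what is visible of it) and "rect" ([left, top, right, bottom] in pixels, round what is visible of it).
The state is a dict: "time": time; "joints": joint angles; "qvel": joint speeds; "tau": joint torques, N m; "tcp_pos": TCP position; "eef_rot": TCP orientation; "ft_force": force on the tool from outside, world axes, zero at the start; "wrist_torque": the same for the moment, N m; "gripper_width": finger opening in m; "grip_force": force on a finger pad.
Only numpy, scipy, OpenCV 4.12 (cv2) and the standard library are available. Lean on these libraries where they do the work, as an engineer would, in place of code of your own. Each camera call takes 0.05 s, during which the arm holds its last target. There are 200 camera calls.

## Task

Hang the empty pail by its wooden handle on the hook of the pigment scale and let go of it so that it hangs free. Its weight turns the white dial away from under the needle; then turn the round knob on the sloped front until the needle's tip points at the bold zero mark again, and let go. Do not touch the needle itself, and leave the other things on the table where they stand.

Things in the scene. Friction and masses are not known exactly. Their poses are not given: they have to be found in the camera images.
- scale: Scale fixed to the table; origin on the table under it, +z up, -x its front. In its frame: grey console x -0.14..0.115, y -0.055..0.105, 110 mm high, level turning white dial (156 mm wide, top 114 mm) on it, sloped front with a round knob; wooden base x -0.145..0.125, y -0.185..0.115, 15 mm thick; steel post 26 mm square, 230 mm high at (0.06, -0.14), carrying the hook.
- hook: Hook on a 40 mm aluminium slider on the post (origin: slider's centre, 185 mm high; axes as the scale's). Its 8 mm round bar points to -x, with a shallow dip 112 mm and an upturned tip 137 mm from the origin, top 26 mm above the bar's axis. It sinks under load on a spring of 120 N/m, at most 26 mm; each mm sunk turns the dial 0.05 rad clockwise as seen from above.
- hook_seat (a point): Where the centre of the pail's handle comes to lie when it hangs in the dip of the hook (11 mm above the axis of the hook's bar); it sinks with the hook. Axes as the scale's: the handle should lie along y.
- pail: Small open steel pail, loose, about 0.1 to 0.21 kg: 60 mm across at the foot, 72 mm at the rim, 70 mm high, with two rigid upright wires (5 mm thick, at y +-40 mm) carrying a wooden bar handle 136 mm high overall. Handle and wires are stiff and do not fold. Origin: centre of the underside; y runs along the handle, z up.
- pail_handle (a point): Middle of the pail's handle: a flat-sided wooden bar 10 mm thick (x), 12 mm high and 88 mm long along the pail's y, its middle 130 mm above the pail's underside; between the wires 75 mm are free, with 54 mm clear height above the rim.
- knob (a joint): Turn of the knob in rad, positive clockwise as seen from outside looking onto it, range -3.1 to 3.1; stays where left (friction torque 0.03 N m). Each rad clockwise turns the needle 0.4 rad clockwise as seen from above, and counter-clockwise likewise. The load does not move the needle.
- knob_grip (a point): On the knob's axis at the height to grip, 24 mm off the sloped face. The black knob is a cylinder 40 mm across and 28 mm long, from 8 to 36 mm off the face. z of this frame points outward along the knob's axis, which leans 28 degrees (0.49 rad) from vertical towards the scale's -x; the frame turns with the knob.
- needle: Dark needle, 66 mm from pivot to tip, 3 mm wide, lying level 1 to 5 mm above the white dial. Origin at the pivot; x points to the tip. Must not be touched.
- needle_tip (a point): Tip of the needle, 66 mm from the pivot.
- zero_mark (a point): Middle of the bold black zero mark on the dial, a bar 20 mm long and 8 mm wide (the other ticks are thin and short), 66 mm from the pivot; it turns with the dial, and lies in the scale's +x direction from the pivot when the hook is empty. Given at the height of the needle's tip.
- dial_pivot (a point): Pivot of the needle at the centre of the dial, at the needle's height; axes as the scale's.
- paint_tin: Bystander: closed paint tin 70 mm across, 85 mm high. Origin: centre of its underside.
- brush_jar: Bystander: glass jar 76 mm across, 115 mm high, with brushes reaching 185 mm. Origin: centre of its underside.
- wood_box: Bystander: open weathered wooden box 140 x 180 mm, 85 mm high, with palette knives reaching 150 mm. Origin: centre of its underside.
- paint_pot: Bystander: small closed paint pot 44 mm across, 50 mm high. Origin: centre of its underside.
Not all that is in view belongs to the job. Leave any yellow look-alike of the pail alone.

How it is judged:
By the outcome, as a careful person would: the job done as asked, in the order asked, and still so for the second after the job is handed in, with the robot touching nothing.
It also fails if it takes over 72 s, if anything falls off the work surface, if the arm or the gripper's body presses on something with over 40 N, if the wrist force passes 120 N, or if a joint passes its speed limit or range.

## Working session

There is one attempt and no reset: what is moved stays moved. The work goes in short steps, Python scripts to look and compute and a tool call to move; the robot and the scene stay as the last step left them, time stands still between calls to the robot, and variables do not carry over. Pictures are saved under pics/ and viewed, at most 10 in all, crops included, and the job is handed in when it is done.

Besides the shell and the picture viewer there is one more tool, called as name(argument=value, ...) on one line, values as JSON. play_rows: Moves the arm, as the interface text tells. Shift numbers are shares of 0.03 m and turn numbers shares of 0.1 rad, none past 1 either way. Its arguments: {"type":"object","properties":{"motion":{"type":"array"},"claw":{"type":"number"}},"required":["motion"]}

```bash
mkdir -p pics
cat > h.py <<'E'
import numpy as np, cv2
from bench import readout, camera, camera_params, order, recognise, cut_out
from scipy.spatial.transform import Rotation as R
def ray(cam,px):
    p=camera_params(cam);K=np.array(p["K"]);T=np.array(p["T"])
    d=np.linalg.inv(K)@np.array([px[0],px[1],1.]);s=d[:2].copy();u=s.copy()
    for _ in range(30): u=s/(1+p["k1"]*(u@u))
    return T[:3,3],T[:3,:3]@np.array([u[0],u[1],1])
def atz(cam,px,z):
    o,d=ray(cam,px);return o+d*(z-o[2])/d[2]
def proj(cam,P):
    p=camera_params(cam);T=np.array(p["T"]);q=T[:3,:3].T@(np.asarray(P,float)-T[:3,3])
    s=q[:2]/q[2];s=s*(1+p["k1"]*(s@s));return (np.array(p["K"])@[s[0],s[1],1])[:2]
def tri(a,b):
    (o1,d1),(o2,d2)=ray(*a),ray(*b)
    A=np.c_[d1,-d2];t=np.linalg.lstsq(A,o2-o1,rcond=None)[0]
    x,y=o1+d1*t[0],o2+d2*t[1];return (x+y)/2,np.linalg.norm(x-y)
E
python3 - <<'E'
from h import *
np.set_printoptions(precision=3,suppress=True)
for c in("scene","top"):
    im=camera(c);cv2.imwrite(f"pics/{c}0.png",im);p=camera_params(c);print(c,p["K"],p["k1"],p["T"])
    for l in("scale","hook","pail","pail_handle","knob","needle","zero_mark","paint_tin","brush_jar","wood_box","paint_pot"):
        print(l,[(np.round(r["rect"]).tolist(),round(r["conf"],2)) for r in recognise(c,l)[:3]])
print(readout.sense())
E
```

```text
scene [[421.028   0.    269.872]
 [  0.    421.028 209.439]
 [  0.      0.      1.   ]] -0.13441055812018754 [[ 0.74   0.448 -0.502  1.099]
 [ 0.673 -0.507  0.539 -0.628]
 [-0.012 -0.736 -0.677  0.853]
 [ 0.     0.     0.     1.   ]]
scale [([210.0, 206.0, 362.0, 336.0], 0.83)]
hook [([233.0, 222.0, 293.0, 277.0], 0.69)]
pail [([316.0, 173.0, 344.0, 219.0], 0.97), ([294.0, 147.0, 326.0, 196.0], 0.92)]
pail_handle [([318.0, 171.0, 346.0, 218.0], 0.84), ([296.0, 146.0, 320.0, 190.0], 0.8), ([92.0, 306.0, 203.0, 419.0], 0.51)]
knob []
needle [([310.0, 226.0, 341.0, 244.0], 0.46)]
zero_mark [([282.0, 211.0, 349.0, 260.0], 0.73)]
paint_tin [([266.0, 202.0, 283.0, 222.0], 0.64), ([348.0, 145.0, 366.0, 178.0], 0.62)]
brush_jar [([367.0, 150.0, 398.0, 213.0], 0.61)]
wood_box [([92.0, 306.0, 202.0, 420.0], 0.85), ([235.0, 219.0, 294.0, 275.0], 0.32)]
paint_pot [([129.0, 246.0, 150.0, 270.0], 0.73), ([295.0, 143.0, 324.0, 193.0], 0.7), ([210.0, 204.0, 364.0, 337.0], 0.4)]
top [[498.208   0.    276.262]
 [  0.    498.208 209.262]
 [  0.      0.      1.   ]] -0.15102121201023008 [[ 0.022 -0.992 
[... 604 characters left out ...]
210.0, 154.0, 230.0], 0.55), ([247.0, 146.0, 297.0, 200.0], 0.29)]
brush_jar [([160.0, 162.0, 188.0, 188.0], 0.91)]
wood_box [([375.0, 165.0, 447.0, 230.0], 0.82)]
paint_pot [([353.0, 279.0, 369.0, 294.0], 0.63)]
{'time': 1.2, 'joints': array([ 1.204,  0.628,  0.039,  1.517, -0.027,  0.996, -0.02 ]), 'qvel': array([ 0.001, -0.001,  0.001,  0.   , -0.   ,  0.001, -0.001]), 'tau': array([  0.001, -54.96 ,   1.143, -18.694,  -0.052,   0.016,   0.   ]), 'tcp_pos': array([ 0.193, -0.621,  0.227]), 'eef_rot': array([ 0.989,  0.15 ,  0.   , -0.   ]), 'ft_force': array([-0.846, -0.406, -0.062]), 'wrist_torque': array([ 0.003,  0.014, -0.011]), 'grip_force': 0.0, 'gripper_width': 0.09465583348603872}
```

Run:
```python
import cv2
a=cv2.imread("pics/scene0.png");b=cv2.imread("pics/top0.png")
cv2.imwrite("pics/s_crop.png",cv2.resize(a[130:350,130:420],None,fx=2.7,fy=2.7,interpolation=cv2.INTER_CUBIC))
cv2.imwrite("pics/t_crop.png",cv2.resize(b[130:310,120:380],None,fx=3,fy=3,interpolation=cv2.INTER_CUBIC))
```

```text
(no output)
```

View pics/s_crop.png

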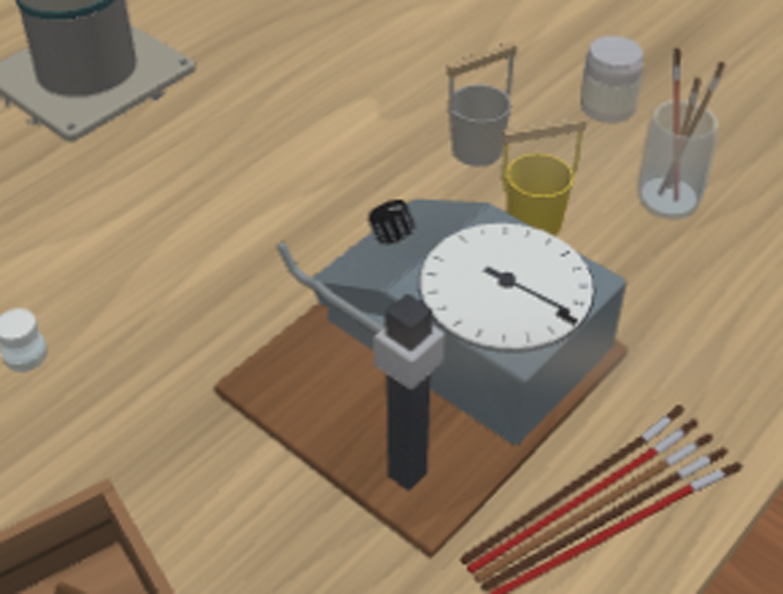

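View pics/t_crop.png

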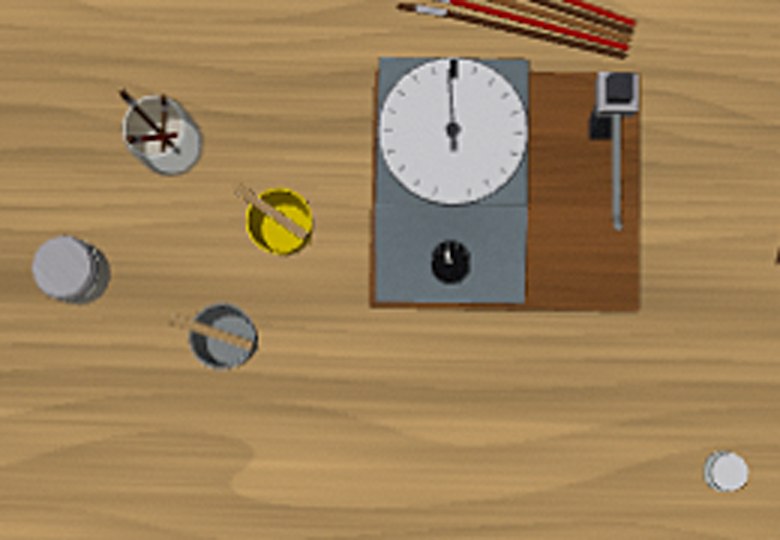

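```bash
cat > fit.py <<'E'
from h import *
from scipy.optimize import least_squares
np.set_printoptions(precision=4,suppress=True)
S=lambda u,v:("scene",(130+u/2.7,130+v/2.7)); T=lambda u,v:("top",(120+u/3,130+v/3))
obs=[((-.145,.115,.015),T(370,306)),((-.145,-.185,.015),T(640,311)),((.125,-.185,.015),T(638,73)),((.06,-.14,.23),T(620,88)),((-.077,-.14,.211),T(618,228)),
((.125,-.185,.015),S(430,551)),((-.145,-.185,.015),S(217,387)),((.125,.115,.015),S(626,346)),((.06,-.14,.23),S(410,312)),((-.077,-.14,.211),S(282,246)),((.115,-.055,.11),S(520,380)),((.115,.105,.11),S(625,284)),((.115,.105,.11),T(378,58)),((.115,-.055,.11),T(530,60))]
def W(p,q): c,s=np.cos(p[2]),np.sin(p[2]);return np.array([p[0]+c*q[0]-s*q[1],p[1]+s*q[0]+c*q[1],q[2]])
f=lambda p,o:np.concatenate([proj(c,W(p,q))-px for q,(c,px) in o])
r=least_squares(f,[.55,-.1,0],args=(obs,),loss="soft_l1");print("scale",r.x);print(f(r.x,obs).reshape(-1,2))
for n,a,b in(("dial",S(507,280),T(453,131)),("knob",S(392,220),T(451,261)),("hooktip",S(282,246),T(618,228))):
    P,e=tri(a,b);c,s=np.cos(r.x[2]),np.sin(r.x[2]);d=P[:2]-r.x[:2];print(n,P,e,"local",c*d[0]+s*d[1],-s*d[0]+c*d[1])
print("dial z",atz(*T(453,131),.117),atz(*S(507,280),.117))
po=[((0,.044,.136),S(447,71)),((0,-.044,.136),S(515,50)),((0,.044,.136),T(171,320)),((0,-.044,.136),T(252,345)),((0,0,.07),T(224,337)),((0,0,.07),S(479,104)),((0,0,0),S(477,150))]
for s in(1.2,-1.9):
    r=least_squares(f,[.4,.1,s],args=(po,),loss="soft_l1");print("pail",r.x,r.cost);print(f(r.x,po).reshape(-1,2).tolist())
E
python3 fit.py
```

```text
scale [ 0.662  -0.0551  0.0115]
[[-0.4535  0.5851]
 [ 0.005  -0.0628]
 [ 0.2981 -0.1932]
 [ 0.1915 -1.0584]
 [ 0.3132 -0.7536]
 [-0.0887  0.5931]
 [-2.7363 -0.5524]
 [ 0.401  -0.2315]
 [-1.0706 -0.8482]
 [-1.1039 -0.6995]
 [ 0.9454  0.7831]
 [ 0.5119 -2.2281]
 [-0.0265 -0.3913]
 [-0.5844 -0.4218]]
dial [ 0.6974 -0.0295  0.116 ] 0.003543141438225164 local 0.03567995017521791 0.02527131817084023
knob [ 0.5604 -0.0309  0.1067] 0.0024091036488988115 local -0.10131616145693284 0.025379842359533306
hooktip [ 0.5858 -0.1944  0.207 ] 0.003015049977387837 local -0.07772283496156714 -0.1383711379751288
dial z [ 0.6958 -0.0306  0.117 ] [ 0.699  -0.0289  0.117 ]
pail [ 0.4775  0.2112 -0.2607] 62.85671418837278
[[24.19045386440655, -10.508300006272549], [-24.68893999617171, 6.56209838604957], [0.0002713294275054068, -0.08295657333081863], [0.1800763585259233, -0.31206497169867475], [-0.819011193117035, -0.3961772589826751], [-0.3249324709827306, -0.4314862885575508], [-0.5902543108319378, 0.10699874247316643]]
pail [ 0.4794  0.2094 -3.3205] 69.42243278224512
[[1.3589842070537088, -0.106822994436925], [-1.6216687133448886, -2.772828806312816], [28.106403635884135, 6.262879022266702], [-26.67387991577391, -7.902170350353458], [-0.21622862167120616, -0.9901926147092013], [-0.2050037800629525, 0.09590732001805691], [-0.47648167587044554, 0.6430670467440223]]
```

```bash
sed -i 's/S(447,71)/S(XX)/;s/S(515,50)/S(447,71)/;s/S(XX)/S(515,50)/' fit.py; sed -i 's/for s in(1.2,-1.9)/for s in(-.26,)/' fit.py; python3 fit.py | tail -2
python3 - <<'E'
from h import *
print(R.from_quat(readout.sense()["eef_rot"]).as_matrix().round(3))
E
```

```text
pail [ 0.4784  0.2105 -0.2949] 3.3063645023705526
[[-0.5988031261722426, -2.274780262825118], [0.28659119190297133, -1.2337519267830714], [0.407891541375875, -0.843946628525913], [0.2831310314864197, -0.13977108404085925], [-0.5749601735614078, -0.6798488397627693], [-0.24013169304089388, -0.20101213724041145], [-0.5092546933118456, 0.3412642821846248]]
[[ 0.955  0.296  0.   ]
 [ 0.296 -0.955  0.   ]
 [ 0.    -0.    -1.   ]]
```

The steel pail is at scene (307,168) and top (194,242). Its only look-alike is the yellow pail at scene (330,196) and top (212,204), so I choose the grey one. The scale's pose fits well, with the hook tip at top (326,206) and the knob at top (270,217).

play_rows(motion=[[[0,0,-0.28,0,0,-0.82],[0,0,-0.28,0,0,-0.82],[0,0,-0.28,0,0,-0.82],[0,0,-0.28,0,0,-0.82],[0,0,-0.28,0,0,-0.82],[0,0,-0.28,0,0,-0.82],[0,0,-0.28,0,0,-0.82],[0,0,-0.28,0,0,-0.82],[0,0,-0.28,0,0,-0.82],[0,0,-0.28,0,0,-0.82],[0,0,-0.28,0,0,-0.82],[0,0,-0.28,0,0,-0.82]]], claw=1)

```text
time: 2.2
tcp_pos: [0.1925, -0.6208, 0.3287]
eef_rot: [0.8, 0.601, -0.0, -0.0]
ft_force: [0.6, -0.1, -0.5]
gripper_width: 0.0935
grip_force: 0.0
```

```bash
cat > go.py <<'E'
# python3 go.py x y z yaw(of tool y, rad) [tilt]: shares in the present tool frame (total), tool z leaning tilt towards +x
import sys
from h import *
np.set_printoptions(precision=3,suppress=True)
a=[float(v) for v in sys.argv[1:]];s=readout.sense();M=R.from_quat(s["eef_rot"])
tilt=a[4] if len(a)>4 else 0
y=np.array([np.cos(a[3]),np.sin(a[3]),0]);z=np.array([0,0,-1.]);G=R.from_matrix(np.c_[np.cross(y,z),y,z])
G=R.from_rotvec([0,-tilt,0])*G
print("t",s["time"],"tcp",s["tcp_pos"],"joints",s["joints"],"w",s["gripper_width"],"ft",s["ft_force"])
print("R\n",M.as_matrix())
print("shift shares",M.inv().apply(np.array(a[:3])-s["tcp_pos"])/.03,"turn shares",(M.inv()*G).as_rotvec()/.1)
E
python3 go.py .484 .230 .33 -0.283; python3 go.py .5 -.3 .33 -0.283|tail -1
```

```text
t 2.2 tcp [ 0.192 -0.621  0.329] joints [ 1.355  0.554 -0.223  1.371  0.124  1.231  0.841] w 0.09350836366373284 ft [ 0.621 -0.052 -0.529]
R
 [[ 0.278  0.96  -0.   ]
 [ 0.96  -0.278 -0.   ]
 [-0.    -0.    -1.   ]]
shift shares [29.944  1.437 -0.044] turn shares [-0.001  0.     0.009]
shift shares [13.125  6.868 -0.044] turn shares [-0.001  0.     0.009]
```

play_rows(motion=[[[0.5,0.57,0,0,0,0],[0.95,0.57,0,0,0,0],[0.95,0.57,0,0,0,0],[0.95,0.57,0,0,0,0],[0.95,0.57,0,0,0,0],[0.95,0.57,0,0,0,0],[0.95,0.57,0,0,0,0],[0.95,0.57,0,0,0,0],[0.95,0.57,0,0,0,0],[0.95,0.57,0,0,0,0],[0.95,0.57,0,0,0,0],[0.95,0.57,0,0,0,0]]])

```text
time: 3.2
tcp_pos: [0.4831, -0.3624, 0.3285]
eef_rot: [0.801, 0.599, -0.0, 0.0]
ft_force: [0.4, -0.6, 0.9]
gripper_width: 0.0941
grip_force: 0.0
```

play_rows(motion=[[[0.95,0,0,0,0,0],[0.95,0,0,0,0,0],[0.95,0,0,0,0,0],[0.95,0,0,0,0,0],[0.95,0,0,0,0,0],[0.95,0,0,0,0,0],[0.95,0,0,0,0,0],[0.95,0,0,0,0,0],[0.95,0,0,0,0,0],[0.95,0,0,0,0,0],[0.95,0,0,0,0,0],[0.6,0,0,0,0,0]]])

```text
time: 4.2
tcp_pos: [0.5762, -0.0419, 0.3285]
eef_rot: [0.8, 0.6, 0.001, -0.0]
ft_force: [0.5, -0.1, 0.1]
gripper_width: 0.0938
grip_force: 0.0
```

```bash
python3 go.py .484 .230 .33 -0.283
```

```text
t 4.2 tcp [ 0.576 -0.042  0.329] joints [ 0.254  0.443 -0.349  1.578  0.16   1.148 -0.412] w 0.09375734506055416 ft [ 0.527 -0.055  0.065]
R
 [[ 0.279  0.96   0.001]
 [ 0.96  -0.279  0.002]
 [ 0.002  0.    -1.   ]]
shift shares [ 7.844 -5.481 -0.037] turn shares [ 0.002 -0.018  0.001]
```

play_rows(motion=[[[0.71,-0.5,0,0,0,0],[0.71,-0.5,0,0,0,0],[0.71,-0.5,0,0,0,0],[0.71,-0.5,0,0,0,0],[0.71,-0.5,0,0,0,0],[0.71,-0.5,0,0,0,0],[0.71,-0.5,0,0,0,0],[0.71,-0.5,0,0,0,0],[0.71,-0.5,0,0,0,0],[0.71,-0.5,0,0,0,0],[0.71,-0.5,0,0,0,0],[0,0,0,0,0,0]]])

```text
time: 5.2
tcp_pos: [0.4809, 0.2319, 0.3288]
eef_rot: [0.798, 0.602, 0.001, -0.002]
ft_force: [-0.2, 0.5, 0.0]
gripper_width: 0.0943
grip_force: 0.0
```

```bash
python3 go.py .484 .230 .138 -0.283
python3 - <<'E'
from h import *
im=camera("scene");c=cv2.resize(im[40:220,230:400],None,fx=3.3,fy=3.3,interpolation=cv2.INTER_CUBIC);cv2.imwrite("pics/s2.png",c)
s=readout.sense()
print((proj("scene",s["tcp_pos"])-[230,40])*3.3, (proj("scene",[.484,.230,.130])-[230,40])*3.3)
E
```

```text
t 5.2 tcp [0.481 0.232 0.329] joints [-0.199  0.379 -0.428  1.691  0.169  1.106 -0.953] w 0.09428596682190177 ft [-0.206  0.523  0.012]
R
 [[ 0.274  0.962 -0.001]
 [ 0.962 -0.274  0.004]
 [ 0.004 -0.002 -1.   ]]
shift shares [-0.055  0.128  6.359] turn shares [-0.017 -0.038  0.051]
[285.86550927 163.88941114] [275.7603341  363.55509715]
```

View pics/s2.png

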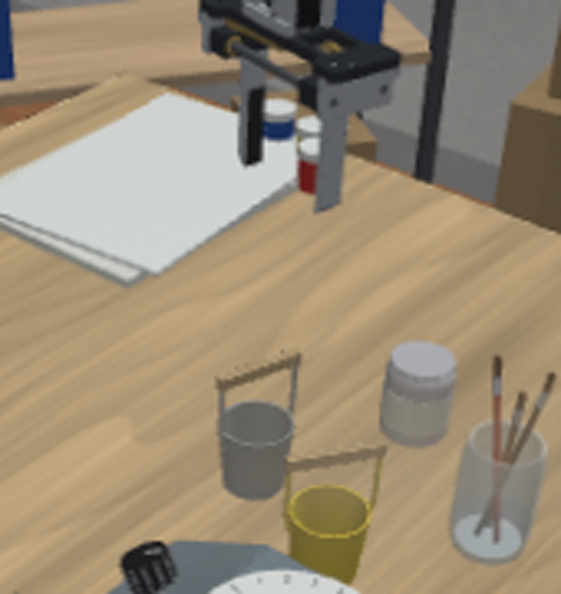

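The close crop confirms the grey pail: its handle runs (217,383)–(300,357), and the computed grip point (276,363) lies on it. The gripper is above it and nothing is in the way.

play_rows(motion=[[[0,0.01,0.63,0,0,0],[0,0.01,0.63,0,0,0],[0,0.01,0.63,0,0,0],[0,0.01,0.63,0,0,0],[0,0.01,0.63,0,0,0],[0,0.01,0.63,0,0,0],[0,0.01,0.63,0,0,0],[0,0,0.63,0,0,0],[0,0,0.63,0,0,0],[0,0,0.63,0,0,0],[0,0,0,0,0,0],[0,0,0,0,0,0]]])

```text
time: 6.25
tcp_pos: [0.4856, 0.2239, 0.1388]
eef_rot: [0.801, 0.599, -0.001, 0.0]
ft_force: [-0.3, 0.9, 0.2]
gripper_width: 0.094
grip_force: 0.0
```

```bash
python3 go.py .484 .230 .138 -0.283
python3 - <<'E'
from h import *
a=camera("scene")[110:210,270:370];b=camera("top")[200:280,150:230]
c=np.hstack([cv2.resize(a,(400,400),interpolation=cv2.INTER_CUBIC),cv2.resize(b,(400,400),interpolation=cv2.INTER_CUBIC)]);cv2.imwrite("pics/g3.png",c)
E
```

```text
t 6.25 tcp [0.486 0.224 0.139] joints [-0.259  0.606 -0.339  1.919  0.311  0.67  -1.076] w 0.09395652910486706 ft [-0.33   0.899  0.226]
R
 [[ 0.283  0.959 -0.001]
 [ 0.959 -0.283 -0.002]
 [-0.002 -0.001 -1.   ]]
shift shares [ 0.182 -0.108  0.027] turn shares [-0.009  0.018 -0.043]
```

View pics/g3.png

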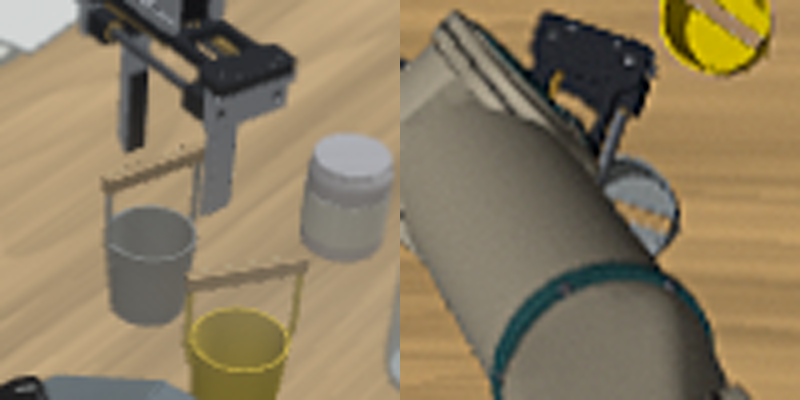

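The handle passes between the open fingers at the correct height. I'll nudge 5 mm along it, close, then lift.

play_rows(motion=[[[0.18,-0.1,0,0,0,0],[0,0,0,0,0,0],[0,0,0,0,0,0]]])

```text
time: 6.6
tcp_pos: [0.4845, 0.2321, 0.1402]
eef_rot: [0.8, 0.599, 0.001, 0.0]
ft_force: [-0.0, -0.3, -0.8]
gripper_width: 0.0939
grip_force: 0.0
```

play_rows(motion=[[[0,0,0,0,0,0],[0,0,0,0,0,0],[0,0,0,0,0,0],[0,0,0,0,0,0],[0,0,0,0,0,0],[0,0,0,0,0,0],[0,0,0,0,0,0],[0,0,0,0,0,0]]], claw=0)

```text
time: 7.27
tcp_pos: [0.4842, 0.2312, 0.1393]
eef_rot: [0.801, 0.599, -0.0, -0.0]
ft_force: [1.2, 0.4, -0.0]
gripper_width: 0.0437
grip_force: 0.0
```

play_rows(motion=[[[0,0,0,0,0,0],[0,0,0,0,0,0],[0,0,0,0,0,0],[0,0,0,0,0,0],[0,0,0,0,0,0],[0,0,0,0,0,0],[0,0,0,0,0,0],[0,0,0,0,0,0]]])

```text
time: 7.93
tcp_pos: [0.4842, 0.2312, 0.1392]
eef_rot: [0.801, 0.599, 0.0, 0.0]
ft_force: [0.2, 0.4, -0.4]
gripper_width: 0.0099
grip_force: 30.0
```

play_rows(motion=[[[0,0,-0.2,0,0,0],[0,0,-0.5,0,0,0],[0,0,-0.7,0,0,0],[0,0,-0.7,0,0,0],[0,0,-0.7,0,0,0],[0,0,-0.7,0,0,0],[0,0,-0.7,0,0,0],[0,0,-0.7,0,0,0],[0,0,-0.7,0,0,0],[0,0,-0.4,0,0,0],[0,0,-0.2,0,0,0],[0,0,0,0,0,0]]])

```text
time: 8.93
tcp_pos: [0.4845, 0.2316, 0.3266]
eef_rot: [0.801, 0.599, 0.001, 0.0]
ft_force: [0.2, 0.4, -2.2]
gripper_width: 0.0094
grip_force: 30.0
```

```bash
python3 go.py .5 .05 .32 -0.283
python3 - <<'E'
from h import *
a=camera("scene")[50:210,220:380];b=camera("top")[180:300,130:250]
c=np.hstack([cv2.resize(a,(400,400),interpolation=cv2.INTER_CUBIC),cv2.resize(b,(400,400),interpolation=cv2.INTER_CUBIC)]);cv2.imwrite("pics/g4.png",c)
E
```

```text
t 8.9333 tcp [0.485 0.232 0.327] joints [-0.202  0.385 -0.424  1.688  0.175  1.103 -0.963] w 0.009413289935896246 ft [ 0.177  0.409 -2.246]
R
 [[ 0.282  0.959  0.002]
 [ 0.959 -0.282  0.001]
 [ 0.002  0.002 -1.   ]]
shift shares [-5.661  2.202  0.216] turn shares [ 0.019 -0.016 -0.03 ]
```

View pics/g4.png

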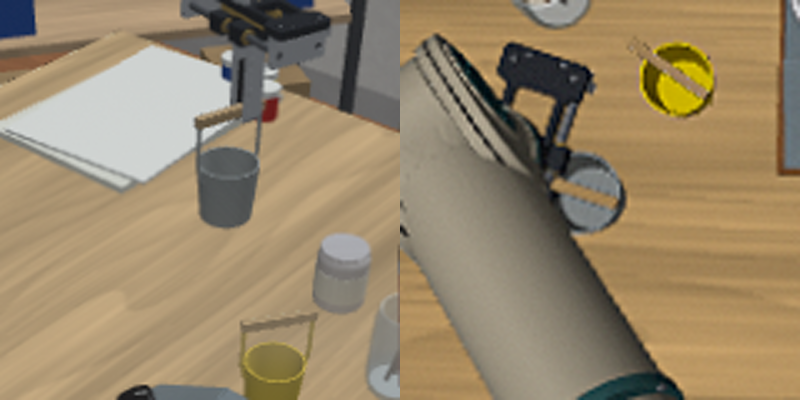

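The pail is lifted and hanging level, with the grip at the right-hand part of its handle. Its rim centre shows at scene (311,114) and top (186,237), from which I measure the offset in the hand.

Run:
```python
from h import *
np.set_printoptions(precision=4,suppress=True)
t=readout.sense();M=R.from_quat(t["eef_rot"]);p=t["tcp_pos"]
S=("scene",(220+228/2.5,50+160/2.5));T=("top",(130+188/3.333,180+190/3.333))
for n,P in(("tri",tri(S,T)[0]),("S",atz(*S,.2574)),("T",atz(*T,.2574)),("handle-left-end S",atz("scene",(220+197/2.5,50+123/2.5),.3174))):
    print(n,P,"in tool mm",M.inv().apply(P-p)*1e3)
```

```text
tri [0.4822 0.2048 0.263 ] in tool mm [-25.3109   5.9959  61.6386]
S [0.4782 0.2156 0.2574] in tool mm [-16.0953  -0.967   67.2827]
T [0.4803 0.2036 0.2574] in tool mm [-27.012    4.4255  67.2894]
handle-left-end S [0.4675 0.1709 0.3174] in tool mm [-62.0654   1.3931   7.3265]
```

play_rows(motion=[[[-0.4,0.13,0,0,0,0],[-0.8,0.27,0,0,0,0],[-0.9,0.3,0,0,0,0],[-0.9,0.3,0,0,0,0],[-0.9,0.3,0,0,0,0],[-0.9,0.3,0,0,0,0],[-0.9,0.3,0,0,0,0],[-0.9,0.3,0,0,0,0],[-0.9,0.3,0,0,0,0],[-0.9,0.3,0,0,0,0],[-0.9,0.3,0,0,0,0],[-0.9,0.3,0,0,0,0]]])

```text
time: 10.03
tcp_pos: [0.4942, -0.0935, 0.3243]
eef_rot: [0.801, 0.599, -0.001, -0.001]
ft_force: [0.3, -0.3, -1.8]
gripper_width: 0.0101
grip_force: 30.0
```

play_rows(motion=[[[-0.9,0.3,0,0,0,0],[-0.8,0.26,0,0,0,0],[-0.6,0.2,0,0,0,0],[-0.3,0.1,0,0,0,0],[0,0,0,0,0,-0.4],[0,0,0,0,0,-0.6],[0,0,0,0,0,-0.6],[0,0,0,0,0,-0.6],[0,0,0,0,0,-0.5],[0,0,0,0,0,-0.3],[0,0,0,0,0,0],[0,0,0,0,0,0]]])

```text
time: 11.03
tcp_pos: [0.4979, -0.1729, 0.3247]
eef_rot: [0.702, 0.712, -0.0, -0.001]
ft_force: [-0.5, 0.7, -1.7]
gripper_width: 0.0099
grip_force: 30.0
```

```bash
python3 go.py .51 -.177 .237 0.0115
python3 - <<'E'
from h import *
a=camera("scene");b=camera("top");cv2.imwrite("pics/s5.png",a);cv2.imwrite("pics/t5.png",b)
c=np.hstack([cv2.resize(a[110:310,170:370],(400,400),interpolation=cv2.INTER_CUBIC),cv2.resize(b[140:300,230:390],(400,400),interpolation=cv2.INTER_CUBIC)]);cv2.imwrite("pics/g5.png",c)
E
```

```text
t 11.0333 tcp [ 0.498 -0.173  0.325] joints [ 0.539  0.367 -0.363  1.714  0.144  1.089  0.145] w 0.009851408129428982 ft [-0.518  0.748 -1.713]
R
 [[-0.013  1.    -0.001]
 [ 1.     0.013  0.001]
 [ 0.001 -0.001 -1.   ]]
shift shares [-0.143  0.406  2.924] turn shares [-0.012 -0.007  0.02 ]
```

View pics/g5.png

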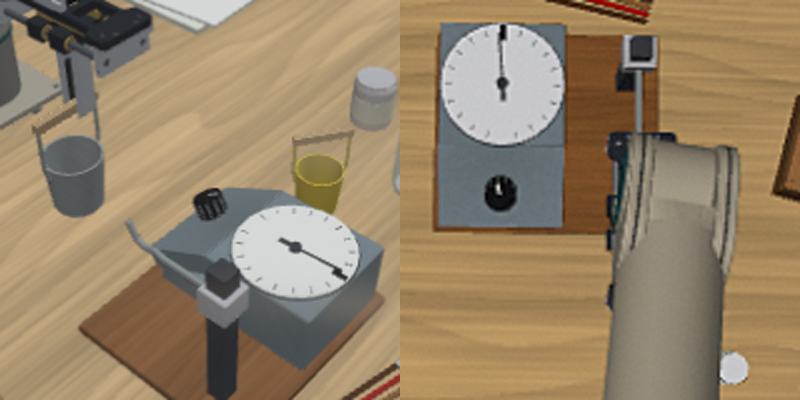

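The pail is in front of the hook, handle ends at scene-crop (35,131) and (99,103). I'll work out the handle's centre from these and lower to threading height.

Run:
```python
from h import *
np.set_printoptions(precision=4,suppress=True)
p=readout.sense()["tcp_pos"]
for u,v in((35,130),(99,102)): print(atz("scene",(170+u/2,110+v/2),p[2]-.006)-p)
print(atz("scene",(170+76/2,110+155/2),p[2]-.069)-p)
for dy in(-.017,-.023): print((proj("scene",p+[0,dy,-.069])-[170,110])*2)
```

```text
[ 0.0051 -0.0646 -0.006 ]
[ 0.0193  0.0129 -0.006 ]
[ 0.0056 -0.0173 -0.069 ]
[ 72.9019 152.8074]
[ 68.8762 155.375 ]
```

play_rows(motion=[[[-0.02,0.05,0.2,0,0,0],[-0.02,0.05,0.4,0,0,0],[-0.02,0.05,0.45,0,0,0],[-0.02,0.05,0.45,0,0,0],[-0.02,0.05,0.45,0,0,0],[-0.02,0.05,0.4,0,0,0],[-0.02,0.05,0.37,0,0,0],[0,0.05,0.2,0,0,0],[0,0,0,0,0,0],[0,0,0,0,0,0]]])

```text
time: 11.97
tcp_pos: [0.5106, -0.1771, 0.2376]
eef_rot: [0.702, 0.712, 0.0, -0.0]
ft_force: [0.8, -0.3, -0.8]
gripper_width: 0.0094
grip_force: 30.0
```

```bash
python3 go.py .6116 -.177 .237 0.0115
python3 - <<'E'
from h import *
a=camera("scene");cv2.imwrite("pics/s6.png",a)
cv2.imwrite("pics/g6.png",cv2.resize(a[140:300,160:320],(600,600),interpolation=cv2.INTER_CUBIC))
E
```

```text
t 11.9667 tcp [ 0.511 -0.177  0.238] joints [ 0.514  0.476 -0.34   1.805  0.197  0.894  0.099] w 0.009434097297090667 ft [ 0.774 -0.255 -0.8  ]
R
 [[-0.014  1.    -0.   ]
 [ 1.     0.014  0.   ]
 [ 0.    -0.    -1.   ]]
shift shares [-0.044  3.366  0.018] turn shares [-0.002 -0.002  0.026]
```

View pics/g6.png

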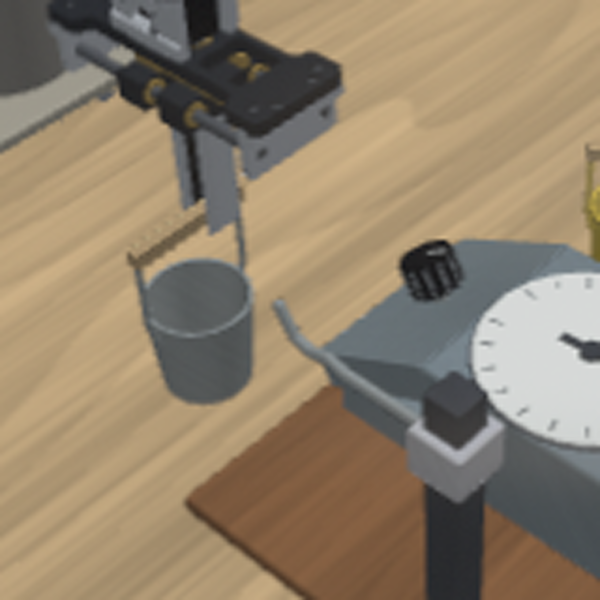

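The pail hangs level in front of the hook's tip (crop (279,303)), with the tip in the gap between rim and handle. Now I'll thread it along +x.

play_rows(motion=[[[-0.01,0.2,0,0,0,0],[-0.01,0.3,0,0,0,0],[-0.01,0.3,0,0,0,0],[-0.01,0.3,0,0,0,0],[0,0.3,0,0,0,0],[0,0.3,0,0,0,0],[0,0.3,0,0,0,0]]])

```text
time: 12.6
tcp_pos: [0.5716, -0.1775, 0.2376]
eef_rot: [0.702, 0.712, 0.0, -0.0]
ft_force: [-0.5, -0.0, -2.1]
gripper_width: 0.0098
grip_force: 30.0
```

play_rows(motion=[[[0,0.3,0,0,0,0],[0,0.3,0,0,0,0],[0,0.3,0,0,0,0],[0,0.3,0,0,0,0],[0,0.17,0,0,0,0],[0,0,0,0,0,0],[0,0,0,0,0,0]]])

```text
time: 13.18
tcp_pos: [0.6115, -0.1769, 0.2374]
eef_rot: [0.702, 0.712, -0.0, -0.0]
ft_force: [-0.5, -0.1, -2.1]
gripper_width: 0.0098
grip_force: 30.0
```

```bash
python3 go.py .6116 -.177 .205 0.0115
python3 - <<'E'
from h import *
a=camera("scene");cv2.imwrite("pics/s7.png",a)
cv2.imwrite("pics/g7.png",cv2.resize(a[150:290,190:330],(600,600),interpolation=cv2.INTER_CUBIC))
E
```

```text
t 13.1833 tcp [ 0.612 -0.177  0.237] joints [ 0.43   0.615 -0.323  1.538  0.216  1.024  0.063] w 0.009804815058329914 ft [-0.498 -0.148 -2.107]
R
 [[-0.014  1.    -0.001]
 [ 1.     0.014  0.   ]
 [ 0.    -0.001 -1.   ]]
shift shares [-0.003  0.003  1.081] turn shares [-0.006 -0.002  0.026]
```

View pics/g7.png

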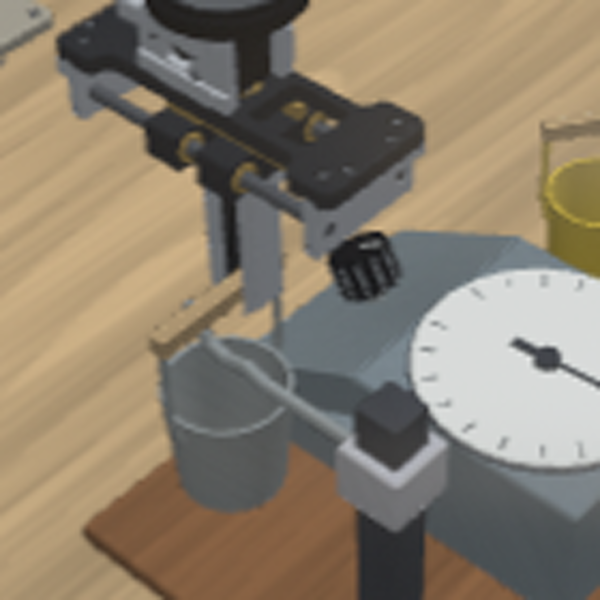

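The handle is over the hook with the tip showing beyond it at crop (187,300), and the finger is clear beside the bar. Lowering now.

play_rows(motion=[[[0,0,0.15,0,0,0],[0,0,0.2,0,0,0],[0,0,0.2,0,0,0],[0,0,0.2,0,0,0],[0,0,0.15,0,0,0],[0,0,0.1,0,0,0],[0,0,0,0,0,0],[0,0,0,0,0,0]]])

```text
time: 13.9
tcp_pos: [0.6116, -0.177, 0.2075]
eef_rot: [0.702, 0.712, -0.0, -0.0]
ft_force: [0.6, -0.3, -2.1]
gripper_width: 0.0099
grip_force: 30.0
```

play_rows(motion=[[[0,0,0.1,0,0,0],[0,0,0.1,0,0,0],[0,0,0.1,0,0,0],[0,0,0.1,0,0,0],[0,0,0,0,0,0],[0,0,0,0,0,0]]])

```text
time: 14.4
tcp_pos: [0.6117, -0.177, 0.1956]
eef_rot: [0.702, 0.712, 0.0, 0.0]
ft_force: [0.4, -0.2, -0.9]
gripper_width: 0.0098
grip_force: 30.0
```

Run:
```python
from h import *
a=camera("scene");b=camera("top");cv2.imwrite("pics/s8.png",a);cv2.imwrite("pics/t8.png",b)
c=np.hstack([cv2.resize(a[170:270,190:290],(400,400),interpolation=cv2.INTER_CUBIC),cv2.resize(b[140:240,235:335],(400,400),interpolation=cv2.INTER_CUBIC)]);cv2.imwrite("pics/g8.png",c)
for i in range(3): camera("top");print(readout.sense()["ft_force"],readout.sense()["wrist_torque"])
```

```text
[ 0.44217251 -0.42300314 -0.58867196] [-0.04115486 -0.17925096  0.01985194]
[ 0.23075902  0.62680624 -0.4855119 ] [ 0.02163426 -0.25613634  0.01329717]
[ 0.41012183  0.69670477 -0.57429902] [-0.06216916 -0.20091973 -0.01537929]
```

View pics/g8.png

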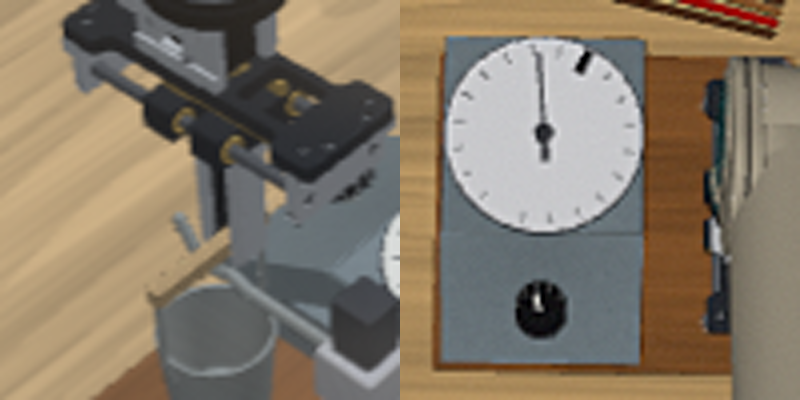

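The hook has taken the load: the dial's zero bar has turned clockwise to top-crop (584,62), and the tip stands up behind the handle. I'll lower another 4 mm and open partway.

play_rows(motion=[[[0,0,0.07,0,0,0],[0,0,0.07,0,0,0],[0,0,0,0,0,0],[0,0,0,0,0,0]]])

```text
time: 14.98
tcp_pos: [0.6116, -0.177, 0.1914]
eef_rot: [0.702, 0.712, 0.0, -0.0]
ft_force: [0.7, 0.4, 0.7]
gripper_width: 0.0097
grip_force: 30.0
```

play_rows(motion=[[[0,0,0,0,0,0],[0,0,0,0,0,0],[0,0,0,0,0,0],[0,0,0,0,0,0],[0,0,0,0,0,0],[0,0,0,0,0,0]]], claw=0.45)

```text
time: 15.48
tcp_pos: [0.6115, -0.1771, 0.1915]
eef_rot: [0.702, 0.712, -0.0, -0.0]
ft_force: [0.3, 0.9, -0.1]
gripper_width: 0.0414
grip_force: 0.0
```

play_rows(motion=[[[0,0,-0.2,0,0,0],[0,0,-0.3,0,0,0],[0,0,-0.4,0,0,0],[0,0,-0.5,0,0,0],[0,0,-0.5,0,0,0],[0,0,-0.5,0,0,0],[0,0,-0.5,0,0,0],[0,0,-0.5,0,0,0],[0,0,-0.5,0,0,0],[0,0,-0.4,0,0,0],[0,0,-0.2,0,0,0],[0,0,0,0,0,0]]])

```text
time: 16.48
tcp_pos: [0.6125, -0.1771, 0.3291]
eef_rot: [0.702, 0.712, 0.001, 0.002]
ft_force: [0.7, -0.3, -0.2]
gripper_width: 0.0424
grip_force: 0.0
```

```bash
python3 go.py .53 -.031 .33 1.57
python3 - <<'E'
from h import *
a=camera("scene");b=camera("top");cv2.imwrite("pics/s9.png",a);cv2.imwrite("pics/t9.png",b)
c=np.hstack([cv2.resize(a[150:310,180:340],(400,400),interpolation=cv2.INTER_CUBIC),cv2.resize(b[140:240,235:335],(400,400),interpolation=cv2.INTER_CUBIC)]);cv2.imwrite("pics/g9.png",c)
E
```

```text
t 16.4833 tcp [ 0.613 -0.177  0.329] joints [ 0.437  0.539 -0.339  1.41   0.183  1.219  0.094] w 0.04242951157590378 ft [ 0.745 -0.26  -0.219]
R
 [[-0.014  1.     0.004]
 [ 1.     0.014 -0.001]
 [-0.001  0.004 -1.   ]]
shift shares [ 4.907 -2.684 -0.045] turn shares [  0.025   0.04  -15.561]
```

View pics/g9.png

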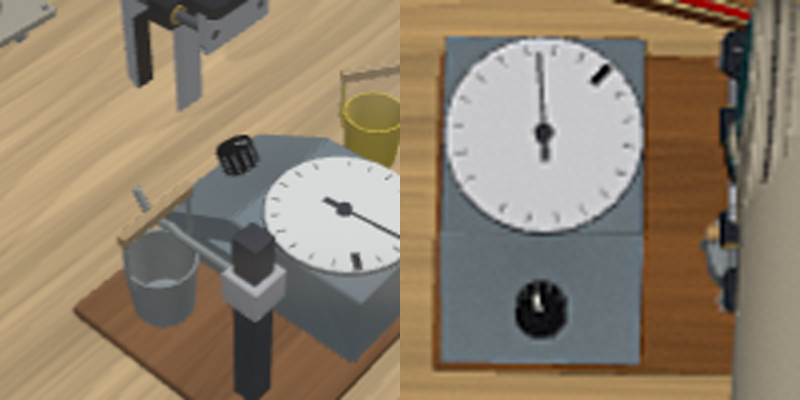

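The pail hangs free on the hook. The zero bar is about 0.8 rad clockwise (top-crop (600,74) from pivot (543,132)), while the needle still points up. From here I measure numerically, with no more pictures.

```bash
cat > dial.py <<'E'
from h import *
TH=np.arange(-np.pi,np.pi,.005)   # clockwise from scale +x, from above
def profile(cam,im,c,r0,r1,z):
    g=cv2.cvtColor(im,cv2.COLOR_BGR2GRAY).astype(np.float32);rs=np.arange(r0,r1,.001)
    P=np.array([[proj(cam,[c[0]+r*np.cos(t-.0115),c[1]-r*np.sin(t-.0115),z]) for t in TH] for r in rs]).astype(np.float32)
    return cv2.remap(g,P[...,0],P[...,1],cv2.INTER_CUBIC)
def peak(d):
    i=int(np.argmax(d));k=np.arange(i-40,i+41)%len(TH);w=np.clip(d[k]-.35*d[i],0,None)
    return TH[i]+np.sum(w*(np.arange(81)-40)*.005)/w.sum(), d[i]
def measure(cam,im):
    px={"top":(271,173.3),"scene":(130+507/2.7,130+280/2.7)}[cam]
    c=atz(cam,px,.115)
    # refine the centre: the white disc's contour
    g=cv2.cvtColor(im,cv2.COLOR_BGR2GRAY);m=(g>150).astype(np.uint8);m=cv2.morphologyEx(m,cv2.MORPH_CLOSE,np.ones((7,7)))
    n,l,st,ce=cv2.connectedComponentsWithStats(m);b=l[int(px[1])+6,int(px[0])-8]
    cs=max(cv2.findContours((l==b).astype(np.uint8),cv2.RETR_EXTERNAL,cv2.CHAIN_APPROX_NONE)[0],key=len)
    Q=np.array([atz(cam,q,.114)[:2] for q in cv2.convexHull(cs)[:,0]])
    s=np.linalg.lstsq(np.c_[2*Q,np.ones(len(Q))],(Q**2).sum(1),rcond=None)[0]
    c2=s[:2];rad=np.sqrt(s[2]+c2@c2)
    o=np.r_[c2,.114]
    n_=profile(cam,im,o,.030,.052,.117);z_=profile(cam,im,o,.0605,.0715,.114)
    z2=profile(cam,im,o,.0565,.0605,.114)
    dn=(np.median(n_)-n_).mean(0);dz=(np.median(z_)-np.minimum(z_,np.median(z_))).mean(0)
    return dict(cam=cam,c=np.round(c2,4),rad=round(float(rad),4),needle=np.round(peak(cv2.blur(dn[None],(9,1))[0]),3),zero=np.round(peak(cv2.blur(dz[None],(15,1))[0]),3))
if __name__=="__main__":
    import sys
    for cam in("top","scene"):
        if len(sys.argv)>1: im=cv2.imread(f"pics/{cam[0]}{sys.argv[1]}.png")
        else:
            im=camera(cam)
        print(measure(cam,im))
E
cp pics/scene0.png pics/s0.png; cp pics/top0.png pics/t0.png; python3 dial.py 0; python3 dial.py 9
```

```text
Traceback (most recent call last):
  File "dial.py", line 31, in <module>
    print(measure(cam,im))
          ~~~~~~~^^^^^^^^
  File "dial.py", line 21, in measure
    n_=profile(cam,im,o,.030,.052,.117);z_=profile(cam,im,o,.0605,.0715,.114)
  File "dial.py", line 5, in profile
    P=np.array([[proj(cam,[c[0]+r*np.cos(t-.0115),c[1]-r*np.sin(t-.0115),z]) for t in TH] for r in rs]).astype(np.float32)
                 ~~~~^^^^^^^^^^^^^^^^^^^^^^^^^^^^^^^^^^^^^^^^^^^^^^^^^^^^^^^
  File "h.py", line 12, in proj
    p=camera_params(cam);T=np.array(p["T"]);q=T[:3,:3].T@(np.asarray(P,float)-T[:3,3])
ValueError: time passes only in moves, steps and waits
Traceback (most recent call last):
  File "dial.py", line 31, in <module>
    print(measure(cam,im))
          ~~~~~~~^^^^^^^^
  File "dial.py", line 21, in measure
    n_=profile(cam,im,o,.030,.052,.117);z_=profile(cam,im,o,.0605,.0715,.114)
  File "dial.py", line 5, in profile
    P=np.array([[proj(cam,[c[0]+r*np.cos(t-.0115),c[1]-r*np.sin(t-.0115),z]) for t in TH] for r in rs]).astype(np.float32)
                 ~~~~^^^^^^^^^^^^^^^^^^^^^^^^^^^^^^^^^^^^^^^^^^^^^^^^^^^^^^^
  File "h.py", line 12, in proj
    p=camera_params(cam);T=np.array(p["T"]);q=T[:3,:3].T@(np.asarray(P,float)-T[:3,3])
ValueError: time passes only in moves, steps and waits
```

```bash
sed -i 's/^def ray/import functools\ncamera_params=functools.cache(camera_params)\ndef ray/' h.py; python3 dial.py 0; python3 dial.py 9
```

```text
{'cam': 'top', 'c': array([0.6912, 0.2244]), 'rad': 0.3022, 'needle': array([-1.689, 64.05 ]), 'zero': array([ -1.632, 124.835])}
{'cam': 'scene', 'c': array([0.2299, 0.1579]), 'rad': 0.8588, 'needle': array([1.674, 8.888]), 'zero': array([1.758, 9.524])}
{'cam': 'top', 'c': array([ 0.7964, -0.0101]), 'rad': 0.4023, 'needle': array([ 0.712, 64.636]), 'zero': array([ 1.303, 98.895])}
{'cam': 'scene', 'c': array([0.2071, 0.1633]), 'rad': 0.862, 'needle': array([-1.112, 37.111]), 'zero': array([-1.739, 38.893])}
```

```bash
sed -i 's/m=(g>150).astype/m=(im.min(2)>165).astype/' dial.py; python3 dial.py 0; python3 dial.py 9
```

```text
{'cam': 'top', 'c': array([ 0.6984, -0.0291]), 'rad': 0.0767, 'needle': array([-7.0000e-02,  9.6904e+01]), 'zero': array([-9.00000e-03,  1.87546e+02])}
{'cam': 'scene', 'c': array([ 0.6907, -0.0503]), 'rad': 0.091, 'needle': array([-0.641, 51.143]), 'zero': array([  1.875, 147.507])}
{'cam': 'top', 'c': array([ 0.6984, -0.0291]), 'rad': 0.0766, 'needle': array([-7.1000e-02,  9.8279e+01]), 'zero': array([  0.739, 189.851])}
{'cam': 'scene', 'c': array([ 0.6969, -0.0287]), 'rad': 0.0776, 'needle': array([-8.30000e-02,  1.24214e+02]), 'zero': array([  0.739, 149.14 ])}
```

Run:
```python
from h import *
np.set_printoptions(precision=4,suppress=True)
out={}
for cam,f,c0 in(("top","t9",(270,217)),("scene","s9",(275,212))):
    im=cv2.imread(f"pics/{f}.png");g=im.max(2);m=(g<75).astype(np.uint8);m=cv2.morphologyEx(m,cv2.MORPH_CLOSE,np.ones((3,3)))
    n,l,st,ce=cv2.connectedComponentsWithStats(m)
    i=min(range(1,n),key=lambda k:np.hypot(*(ce[k]-c0))+(1e3 if st[k,4]<40 else 0))
    (x,y),(w,h),a=cv2.minAreaRect(cv2.convexHull(np.argwhere(l==i)[:,::-1].astype(np.float32)))
    print(cam,ce[i],st[i],x,y,w,h,a);out[cam]=((ce[i][0]+x)/2,(ce[i][1]+y)/2)
P,e=tri(("top",out["top"]),("scene",out["scene"]));print(P,e,proj("top",[.5604,-.0312,.1067]),proj("scene",[.5604,-.0312,.1067]))
```

```text
top [269.8228 217.0253] [264 210  13  15 158] 270.0 217.0 14.0 12.0 90.0
scene [274.555  211.6963] [267 204  16  16 191] 274.74139404296875 211.8965606689453 14.837629318237305 14.312403678894043 66.80140686035156
[ 0.5597 -0.0304  0.105 ] 2.0357409723202464e-05 [270.1527 216.7227] [274.6611 211.6011]
```

play_rows(motion=[[[0,0,0,0,0,-0.9],[0,0,0,0,0,-1],[0,0,0,0,0,-1],[0,0,0,0,0,-1],[0,0,0,0,0,-1],[0,0,0,0,0,-1],[0,0,0,0,0,-1],[0,0,0,0,0,-1],[0,0,0,0,0,-1],[0,0,0,0,0,-1],[0,0,0,0,0,-1],[0,0,0,0,0,-1]]], claw=0.65)

```text
time: 17.58
tcp_pos: [0.611, -0.177, 0.3254]
eef_rot: [0.18, 0.984, 0.0, -0.001]
ft_force: [-1.1, -0.1, 0.6]
gripper_width: 0.0609
grip_force: 0.0
```

```bash
python3 go.py .51 -.031 .25 1.2
```

```text
t 17.5833 tcp [ 0.611 -0.177  0.325] joints [ 0.602  0.588 -0.639  1.409  0.354  1.262  1.145] w 0.06094695218924888 ft [-1.148 -0.126  0.612]
R
 [[-0.935  0.354 -0.002]
 [ 0.354  0.935  0.   ]
 [ 0.002 -0.    -1.   ]]
shift shares [4.867 3.362 2.521] turn shares [-0.002 -0.02   0.09 ]
```

play_rows(motion=[[[0.4,0.28,0,0,0,0],[0.6,0.41,0,0,0,0],[0.6,0.41,0,0,0,0],[0.6,0.41,0.2,0,0,0],[0.6,0.41,0.4,0,0,0],[0.6,0.41,0.4,0,0,0],[0.6,0.41,0.4,0,0,0],[0.6,0.41,0.4,0,0,0],[0.3,0.2,0.4,0,0,0],[0,0,0.3,0,0,0],[0,0,0,0,0,0]]])

```text
time: 18.5
tcp_pos: [0.5091, -0.0308, 0.2496]
eef_rot: [0.182, 0.983, -0.0, -0.002]
ft_force: [0.1, -0.3, 0.9]
gripper_width: 0.0611
grip_force: 0.0
```

```bash
python3 go.py .51 -.031 .25 1.2 0.489
```

```text
t 18.5 tcp [ 0.509 -0.031  0.25 ] joints [ 0.463  0.468 -0.661  1.859  0.351  0.937  0.847] w 0.06111922649224901 ft [ 0.146 -0.343  0.891]
R
 [[-0.934  0.358 -0.004]
 [ 0.358  0.934 -0.   ]
 [ 0.003 -0.002 -1.   ]]
shift shares [-0.031  0.005 -0.014] turn shares [-1.777 -4.596  0.051]
```

play_rows(motion=[[[0,0,0,-0.2,-0.5,0],[0,0,0,-0.25,-0.65,0],[0,0,0,-0.25,-0.65,0],[0,0,0,-0.25,-0.65,0],[0,0,0,-0.25,-0.65,0],[0,0,0,-0.25,-0.65,0],[0,0,0,-0.25,-0.55,0],[0,0,0,-0.08,-0.3,0.05],[0,0,0,0,0,0],[0,0,0,0,0,0]]])

```text
time: 19.33
tcp_pos: [0.5114, -0.0331, 0.2516]
eef_rot: [0.18, 0.955, 0.042, 0.231]
ft_force: [0.4, -1.2, -0.2]
gripper_width: 0.0611
grip_force: 0.0
```

```bash
python3 go.py .5136 -.0315 .193 1.2 0.489;python3 go.py .5558 -.031 .1139 1.2 0.489|tail -1
```

```text
t 19.3333 tcp [ 0.511 -0.033  0.252] joints [ 0.51   0.279 -0.619  2.284  0.913  0.238  0.293] w 0.06111044331811773 ft [ 0.409 -1.166 -0.217]
R
 [[-0.828  0.325  0.457]
 [ 0.363  0.932 -0.004]
 [-0.427  0.163 -0.889]]
shift shares [ 0.792 -0.244  1.771] turn shares [-0.089 -0.119 -0.011]
shift shares [ 0.76  -0.201  4.759] turn shares [-0.089 -0.119 -0.011]
```

```bash
cat > kin.py <<'E'
from h import *
from scipy.optimize import least_squares
import itertools
D=[([1.204,.628,.038,1.517,-.027,.996,-.02],(.193,-.621,.227),(.989,.15,0,0)),([1.355,.554,-.223,1.371,.124,1.231,.841],(.1925,-.6208,.3287),(.8,.601,0,0)),
([.254,.443,-.349,1.578,.16,1.148,-.412],(.5762,-.0419,.3285),(.8,.6,.001,0)),([-.199,.379,-.428,1.691,.169,1.106,-.953],(.4809,.2319,.3288),(.798,.602,.001,-.002)),
([-.259,.606,-.339,1.919,.311,.67,-1.076],(.4856,.2239,.1388),(.801,.599,-.001,0)),([.539,.367,-.363,1.714,.144,1.089,.145],(.4979,-.1729,.3247),(.702,.712,0,-.001)),
([.43,.615,-.323,1.538,.216,1.024,.063],(.6115,-.1769,.2374),(.702,.712,0,0)),([.602,.588,-.639,1.409,.354,1.262,1.145],(.611,-.177,.3254),(.18,.984,0,-.001)),
([.463,.468,-.661,1.859,.351,.937,.847],(.5091,-.0308,.2496),(.182,.983,0,-.002)),([.51,.279,-.619,2.284,.913,.238,.293],(.5114,-.0331,.2516),(.18,.955,.042,.231)),
([.514,.476,-.34,1.805,.197,.894,.099],(.5106,-.1771,.2376),(.702,.712,0,0))]
def fk(q,p,s):
    h,a,b,L,e,w,c=p;z=lambda t:R.from_euler("z",t);y=lambda t:R.from_euler("y",t)
    r=z(s[0]*q[0]);x=np.array([0,0,h]);r=r*y(q[1])*z(s[1]*q[2]);x=x+r.apply([e,0,a]);r=r*y(q[3]);x=x+r.apply([-e,0,b]);r=r*z(s[2]*q[4])*y(q[5]);x=x+r.apply([w,0,L]);return x,r*z(s[3]*q[6])*z(c)
def res(p,s):
    o=[]
    for q,t,k in D: x,r=fk(q,p,s);o+=[(x-t),.3*(R.from_quat(k).inv()*r).as_rotvec()]
    return np.concatenate(o)
def fit():
    b=[least_squares(res,[.3,.35,.35,.25,0,0,c],args=(s,)) for s in itertools.product((-1,1),repeat=4) for c in (1.57,-1.57)]
    S=[s for s in itertools.product((-1,1),repeat=4) for c in (1.57,-1.57)];i=int(np.argmin([v.cost for v in b]));return b[i].x,S[i],b[i]
LO=np.array([-3.06,-.37,-1.25,.18,-1.1,.23,-2.94]);HI=np.array([3.06,2.12,1.32,2.47,4.24,1.98,2.94])
def ik(P,G,q0,p,s):
    f=lambda q:np.r_[(fk(q,p,s)[0]-P)*10,(G.inv()*fk(q,p,s)[1]).as_rotvec()*3,.01*(q-q0)]
    r=least_squares(f,np.clip(q0,LO+.02,HI-.02),bounds=(LO+.01,HI-.01));return r.x,np.linalg.norm(f(r.x)[:3])/10,np.linalg.norm(f(r.x)[3:6])/3
def pose(yaw,tilt):
    y=np.array([np.cos(yaw),np.sin(yaw),0]);z=np.array([0,0,-1.]);return R.from_rotvec([0,-tilt,0])*R.from_matrix(np.c_[np.cross(y,z),y,z])
if __name__=="__main__":
    np.set_printoptions(precision=3,suppress=True)
    p,s,b=fit();print(p,s,np.abs(b.fun).max())
    for P in((.5136,-.0315,.193),(.5558,-.031,.1139)):
        for yaw in(1.8,1.2,.6,0,-.6,-.9,-1.2,-2.):
            print(P,yaw,*ik(np.array(P),pose(yaw,.489),np.array(D[-2][0]),p,s))
E
python3 kin.py
```

```text
[0.256 0.637 0.37  0.351 0.001 0.03  1.571] (-1, -1, -1, -1) 0.03056616300192322
(0.5136, -0.0315, 0.193) 1.8 [ 0.709  0.607 -1.24   2.46   1.709  0.72  -0.065] 0.0014835068860284408 0.0062239436984155285
(0.5136, -0.0315, 0.193) 1.2 [ 0.709  0.607 -1.24   2.46   1.709  0.72  -0.665] 0.0014826240621385622 0.006226310408878996
(0.5136, -0.0315, 0.193) 0.6 [ 0.709  0.607 -1.24   2.46   1.709  0.72  -1.265] 0.001481743237102822 0.00622868560870489
(0.5136, -0.0315, 0.193) 0 [ 0.709  0.607 -1.24   2.46   1.709  0.72  -1.865] 0.0014808644253824401 0.006231069256798924
(0.5136, -0.0315, 0.193) -0.6 [ 0.709  0.607 -1.24   2.46   1.709  0.72  -2.465] 0.0014799876910682973 0.006233461182392531
(0.5136, -0.0315, 0.193) -0.9 [ 0.709  0.607 -1.24   2.46   1.709  0.72  -2.765] 0.0014795500659717546 0.006234660348774872
(0.5136, -0.0315, 0.193) -1.2 [ 0.735  0.593 -1.24   2.414  1.609  0.681 -2.93 ] 0.006311837267885731 0.03461868872550991
(0.5136, -0.0315, 0.193) -2.0 [ 0.709  0.607 -1.24   2.46   1.709  0.72   2.418] 0.0014871819607740534 0.006214238616546714
(0.5558, -0.031, 0.1139) 1.8 [ 0.618
[... 245 characters left out ...]
  0.876 -1.24   2.46   1.877  0.968 -1.382] 0.0036537592590421726 0.014932669981650007
(0.5558, -0.031, 0.1139) 0 [ 0.618  0.876 -1.24   2.46   1.877  0.968 -1.982] 0.0036531590952428466 0.014934322741876642
(0.5558, -0.031, 0.1139) -0.6 [ 0.618  0.876 -1.24   2.46   1.877  0.968 -2.582] 0.0036525593505977853 0.014935979059368798
(0.5558, -0.031, 0.1139) -0.9 [ 0.618  0.876 -1.24   2.46   1.877  0.968 -2.882] 0.0036522596450778754 0.014936808524688178
(0.5558, -0.031, 0.1139) -1.2 [ 0.673  0.842 -1.24   2.357  1.714  0.856 -2.93 ] 0.014794910814551584 0.08651199420454347
(0.5558, -0.031, 0.1139) -2.0 [ 0.618  0.876 -1.24   2.46   1.877  0.968  2.302] 0.003657452858549413 0.014922601586551535
```

```bash
cat > kin2.py <<'E'
from kin import *
def fk(q,p,s):
    z=lambda t:R.from_euler("z",t);y=lambda t:R.from_euler("y",t);v=p[:18].reshape(6,3);o=p[18:25]
    r=z(s[0]*q[0]);x=np.array([0,0,0.])+r.apply(v[0]);r=r*y(q[1]);x=x+r.apply(v[1]);r=r*z(s[1]*q[2]);x=x+r.apply(v[2]);r=r*y(q[3]);x=x+r.apply(v[3]);r=r*z(s[2]*q[4]);r=r*y(q[5]);x=x+r.apply(v[4]);return x,r*z(s[3]*q[6]+o[6])
P0=np.zeros(25);P0[[2,5,11,14]]=[.3,.35,.35,.25];P0[24]=1.57
def res(p,s):
    o=[]
    for q,t,k in D: x,r=fk(q,p,s);o+=[(x-t),.3*(R.from_quat(k).inv()*r).as_rotvec()]
    return np.r_[np.concatenate(o),.002*(p-P0)]
def fit():
    best=None
    for s in itertools.product((-1,1),repeat=4):
        r=least_squares(res,P0,args=(s,))
        if best is None or r.cost<best[2].cost: best=(r.x,s,r)
    return best
import kin; kin.fk=fk
if __name__=="__main__":
    np.set_printoptions(precision=3,suppress=True)
    p,s,b=fit();n=len(D)*6;f=b.fun[:n].reshape(-1,2,3);print(p,s);print("pos mm",1e3*np.linalg.norm(f[:,0],axis=1),"rot",np.linalg.norm(f[:,1],axis=1)/.3)
    print(fk(D[-2][0],p,s)[0])
    for P in((.5136,-.0315,.193),(.5558,-.031,.1139)):
        for yaw in(1.2,-.9):
          for j3 in(-.6,0,.6):
            q0=np.array(D[-2][0]);q0[2]=j3;q0[5]=.6
            print(P,yaw,*ik(np.array(P),pose(yaw,.489),q0,p,s))
E
python3 kin2.py; python3 -c "
from h import *;print(readout.sense())"
```

```text
[-0.    -0.006  0.336  0.    -0.006  0.455  0.001 -0.008  0.105  0.
 -0.008  0.382  0.    -0.001  0.353  0.     0.     0.     0.     0.
  0.     0.     0.     0.     1.571] (-1, -1, -1, -1)
pos mm [0.403 0.57  0.204 0.344 0.305 0.332 0.325 0.278 0.193 0.064 0.248] rot [0.001 0.001 0.001 0.001 0.001 0.001 0.001 0.    0.002 0.001 0.   ]
[ 0.511 -0.033  0.252]
(0.5136, -0.0315, 0.193) 1.2 [ 0.704  0.514 -0.966  2.364  1.716  0.462 -0.496] 1.1717673693112279e-05 7.460071929516408e-05
(0.5136, -0.0315, 0.193) 1.2 [ 0.588  0.456 -0.783  2.367  1.78   0.351 -0.563] 1.6198067294947196e-05 0.00010513047424772523
(0.5136, -0.0315, 0.193) 1.2 [-0.349  0.379  0.492  2.28  -1.09   0.24   2.313] 0.01432362908520535 0.08465773818744066
(0.5136, -0.0315, 0.193) -0.9 [ 0.796  0.588 -1.136  2.362  1.673  0.587 -2.55 ] 2.1965064412315224e-05 0.0001355494299910878
(0.5136, -0.0315, 0.193) -0.9 [ 0.71   0.518 -0.977  2.364  1.712  0.469 -2.592] 2.7156256766740115e-05 0.00017122526985045286
(0.5136, -0.0315, 0.193) -0.9 [-0.349  0.379  0.492  2.28  -1.09   0.24   0.213] 0.014323638093465027 0.084657723408
[... 720 characters left out ...]
072115 0.161844162159171
{'time': 19.3333, 'joints': array([ 0.50989245,  0.27866924, -0.6192643 ,  2.28383262,  0.91302688,
        0.23836942,  0.29296123]), 'qvel': array([-0.01433982,  0.00127059,  0.0097935 , -0.02095885, -0.04003869,
       -0.00061812,  0.02019727]), 'tau': array([  0.14201312, -28.67476165,  -2.86868177, -14.1619429 ,
         0.75871121,  -1.14775356,  -0.40482899]), 'tcp_pos': array([ 0.51137817, -0.03309952,  0.25159225]), 'eef_rot': array([0.18015058, 0.95511742, 0.04158472, 0.23144586]), 'ft_force': array([ 0.4094372 , -1.16630606, -0.21740917]), 'wrist_torque': array([0.0539785 , 0.2761206 , 0.03071313]), 'grip_force': 0.0, 'gripper_width': 0.06111044331811773}
```

play_rows(motion=[[[0,0,0,0,0,-0.8],[0,0,0,0,0,-0.9],[0,0,0,0,0,-0.9],[0,0,0,0,0,-0.9],[0,0,0,0,0,-0.9],[0,0,0,0,0,-0.9],[0,0,0,0,0,-0.9],[0,0,0,0,0,-0.8],[0,0,0,0,0,0]]])

```text
time: 20.08
tcp_pos: [0.5119, -0.0326, 0.2517]
eef_rot: [-0.159, 0.959, -0.04, 0.232]
ft_force: [0.3, -0.7, 1.2]
gripper_width: 0.0609
grip_force: 0.0
```

```bash
python3 go.py .5136 -.0315 .193 1.9 0.489;python3 go.py .5558 -.031 .1139 1.9 0.489|tail -1
```

```text
t 20.0833 tcp [ 0.512 -0.033  0.252] joints [ 0.649  0.312 -0.805  2.28   1.052  0.302  0.855] w 0.06090425013096122 ft [ 0.294 -0.717  1.155]
R
 [[-0.842 -0.286  0.457]
 [-0.323  0.946 -0.003]
 [-0.432 -0.15  -0.889]]
shift shares [0.786 0.312 1.766] turn shares [ 0.017 -0.142 -0.001]
shift shares [0.735 0.322 4.754] turn shares [ 0.017 -0.142 -0.001]
```

play_rows(motion=[[[0.1,0.04,0.2,0,-0.02,0],[0.1,0.04,0.22,0,-0.02,0],[0.1,0.04,0.22,0,-0.02,0],[0.1,0.04,0.22,0,-0.02,0],[0.1,0.04,0.22,0,-0.02,0],[0.1,0.04,0.22,0,-0.02,0],[0.1,0.04,0.22,0,-0.02,0],[0.09,0.03,0.2,0,-0.01,0],[0,0,0,0,0,0],[0,0,0,0,0,0]]])

```text
time: 20.92
tcp_pos: [0.5125, -0.0313, 0.1936]
eef_rot: [-0.158, 0.957, -0.039, 0.239]
ft_force: [-0.3, -0.6, 0.1]
gripper_width: 0.061
grip_force: 0.0
```

```bash
python3 go.py .5136 -.0315 .193 1.9 0.489;python3 go.py .5558 -.031 .1139 1.9 0.489|tail -1
```

```text
t 20.9167 tcp [ 0.513 -0.031  0.194] joints [ 0.552  0.439 -0.729  2.367  1.793  0.319  0.118] w 0.061048310558737356 ft [-0.296 -0.62   0.142]
R
 [[-0.836 -0.284  0.469]
 [-0.321  0.947  0.002]
 [-0.445 -0.149 -0.883]]
shift shares [-0.018 -0.014  0.035] turn shares [ 0.017 -0.003 -0.027]
shift shares [-0.028 -0.005  3.024] turn shares [ 0.017 -0.003 -0.027]
```

play_rows(motion=[[[0,0,0.2,0,0,0],[0,0,0.3,0,0,0],[0,0,0.3,0,0,0],[0,0,0.3,0,0,0],[0,0,0.3,0,0,0],[0,0,0.3,0,0,0],[0,0,0.3,0,0,0],[0,0,0.2,0,0,0],[0,0,0,0,0,0]]])

```text
time: 21.67
tcp_pos: [0.5435, -0.0312, 0.1349]
eef_rot: [-0.158, 0.957, -0.039, 0.238]
ft_force: [-0.6, -0.2, -0.4]
gripper_width: 0.0613
grip_force: 0.0
```

play_rows(motion=[[[0,0,0.15,0,0,0],[0,0,0.2,0,0,0],[0,0,0.2,0,0,0],[0,0,0.15,0,0,0],[0,0,0.1,0,0,0],[0,0,0,0,0,0],[0,0,0,0,0,0]]])

```text
time: 22.25
tcp_pos: [0.5542, -0.0306, 0.1141]
eef_rot: [-0.159, 0.957, -0.039, 0.239]
ft_force: [-0.1, 0.4, 0.1]
gripper_width: 0.0607
grip_force: 0.0
```

```bash
python3 go.py .5558 -.031 .1139 1.9 0.489
```

```text
t 22.25 tcp [ 0.554 -0.031  0.114] joints [ 0.549  0.712 -0.801  2.333  2.07   0.55  -0.091] w 0.06072759037702638 ft [-0.105  0.412  0.055]
R
 [[-0.835 -0.286  0.469]
 [-0.323  0.946  0.002]
 [-0.445 -0.15  -0.883]]
shift shares [-0.036 -0.025  0.032] turn shares [ 0.022  0.002 -0.006]
```

Forces stay at zero, so the fingers are round the knob. Closing.

play_rows(motion=[[[0,0,0,0,0,0],[0,0,0,0,0,0],[0,0,0,0,0,0],[0,0,0,0,0,0],[0,0,0,0,0,0],[0,0,0,0,0,0]]], claw=0)

```text
time: 22.75
tcp_pos: [0.5541, -0.0299, 0.1145]
eef_rot: [-0.16, 0.957, -0.038, 0.239]
ft_force: [-1.6, 2.2, 2.0]
gripper_width: 0.0394
grip_force: 30.0
```

```bash
python3 go.py .5558 -.031 .1139 1.9 0.489; python3 dial.py
```

```text
t 22.75 tcp [ 0.554 -0.03   0.114] joints [ 0.549  0.711 -0.801  2.334  2.07   0.55  -0.091] w 0.03942156989634762 ft [-1.615  2.198  1.959]
R
 [[-0.835 -0.287  0.47 ]
 [-0.324  0.946  0.003]
 [-0.445 -0.149 -0.883]]
shift shares [-0.026 -0.048  0.044] turn shares [0.032 0.009 0.003]
{'cam': 'top', 'c': array([ 0.6985, -0.0291]), 'rad': 0.0768, 'needle': array([-7.00000e-02,  1.01192e+02]), 'zero': array([  0.741, 195.06 ])}
{'cam': 'scene', 'c': array([ 0.6969, -0.0287]), 'rad': 0.0776, 'needle': array([-8.40000e-02,  1.23621e+02]), 'zero': array([  0.739, 147.837])}
```

play_rows(motion=[[[0,0,0,0,0,0.3],[0,0,0,0,0,0.5],[0,0,0,0,0,0.6],[0,0,0,0,0,0.6],[0,0,0,0,0,0.6],[0,0,0,0,0,0.6],[0,0,0,0,0,0.6],[0,0,0,0,0,0.6],[0,0,0,0,0,0.6],[0,0,0,0,0,0.6],[0,0,0,0,0,0.4],[0,0,0,0,0,0]]])

```text
time: 23.85
tcp_pos: [0.5541, -0.0304, 0.1145]
eef_rot: [0.132, 0.961, 0.034, 0.24]
ft_force: [-3.2, 2.9, 3.5]
gripper_width: 0.0391
grip_force: 30.0
```

```bash
python3 go.py .5558 -.031 .1139 1.3 0.489; python3 dial.py
```

```text
t 23.85 tcp [ 0.554 -0.03   0.114] joints [ 0.635  0.773 -0.953  2.331  1.983  0.656 -0.588] w 0.03909030797600324 ft [-3.194  2.886  3.49 ]
R
 [[-0.85   0.237  0.47 ]
 [ 0.27   0.963  0.003]
 [-0.452  0.129 -0.883]]
shift shares [-0.044 -0.009  0.043] turn shares [ 0.025 -0.008 -0.026]
{'cam': 'top', 'c': array([ 0.6986, -0.0291]), 'rad': 0.0767, 'needle': array([ 0.163, 98.958]), 'zero': array([  0.741, 195.107])}
{'cam': 'scene', 'c': array([ 0.6969, -0.0287]), 'rad': 0.0776, 'needle': array([  0.151, 116.329]), 'zero': array([  0.739, 148.538])}
```

play_rows(motion=[[[0,0,0,0,0,0.4],[0,0,0,0,0,0.6],[0,0,0,0,0,0.6],[0,0,0,0,0,0.6],[0,0,0,0,0,0.6],[0,0,0,0,0,0.6],[0,0,0,0,0,0.6],[0,0,0,0,0,0.6],[0,0,0,0,0,0.6],[0,0,0,0,0,0.6],[0,0,0,0,0,0.6],[0,0,0,0,0,0.6]]])

```text
time: 24.95
tcp_pos: [0.5539, -0.0308, 0.1143]
eef_rot: [0.454, 0.858, 0.114, 0.213]
ft_force: [-5.1, 1.2, 4.9]
gripper_width: 0.0392
grip_force: 30.0
```

play_rows(motion=[[[0,0,0,0,0,0.6],[0,0,0,0,0,0.6],[0,0,0,0,0,0.6],[0,0,0,0,0,0.6],[0,0,0,0,0,0.6],[0,0,0,0,0,0.6],[0,0,0,0,0,0.6],[0,0,0,0,0,0.6],[0,0,0,0,0,0.6],[0,0,0,0,0,0.4],[0,0,0,0,0,0],[0,0,0,0,0,0]]])

```text
time: 25.95
tcp_pos: [0.5535, -0.0309, 0.1141]
eef_rot: [0.679, 0.693, 0.169, 0.172]
ft_force: [-5.4, 0.6, 5.8]
gripper_width: 0.0394
grip_force: 30.0
```

```bash
python3 go.py .5558 -.031 .1139 0 0.489; python3 dial.py
```

```text
t 25.95 tcp [ 0.553 -0.031  0.114] joints [ 0.742  0.897 -1.178  2.33   1.889  0.852 -1.738] w 0.0393861307940208 ft [-5.419  0.605  5.786]
R
 [[-0.018  0.883  0.469]
 [ 1.     0.02   0.001]
 [-0.008  0.469 -0.883]]
shift shares [-0.003  0.064  0.043] turn shares [-0.013 -0.013  0.201]
{'cam': 'top', 'c': array([ 0.6986, -0.0291]), 'rad': 0.0767, 'needle': array([  0.667, 107.864]), 'zero': array([  0.728, 198.162])}
{'cam': 'scene', 'c': array([ 0.6969, -0.0287]), 'rad': 0.0776, 'needle': array([ 0.666, 98.221]), 'zero': array([  0.734, 147.745])}
```

play_rows(motion=[[[0,0,0,0,0,0.3],[0,0,0,0,0,0.5],[0,0,0,0,0,0.5],[0,0,0,0,0,0.4],[0,0,0,0,0,0.1],[0,0,0,0,0,0],[0,0,0,0,0,0]]])

```text
time: 26.63
tcp_pos: [0.5534, -0.0309, 0.1141]
eef_rot: [0.739, 0.629, 0.184, 0.156]
ft_force: [-4.0, 0.9, 5.8]
gripper_width: 0.0394
grip_force: 30.0
```

```bash
cat > fine.py <<'E'
from dial import *
import dial
# needle's angle by ring, seen round the dial's centre; extrapolate a straight needle to r=.066
for cam in("top","scene"):
    im=camera(cam);m=measure(cam,im);print(m)
    rr,aa=[],[]
    for r in np.arange(.020,.053,.004):
        n=profile(cam,im,np.r_[m["c"],.114],r,r+.004,.117);d=(np.median(n)-n).mean(0);d[np.abs(TH-m["needle"][0])>.25]=0
        a,_=peak(cv2.blur(d[None],(9,1))[0]);rr.append(r+.0015);aa.append(a)
    rr,aa=np.array(rr),np.array(aa);k=np.polyfit(rr,rr*(aa-m["zero"][0]),1);print(np.round(aa,3),"needle-zero at tip",round(float(np.polyval(k,.066)/.066),4),"pivot offset mm",round(1e3*k[1],2))
E
python3 fine.py; python3 go.py .5558 -.031 .1139 0 0.489|head -1
```

```text
{'cam': 'top', 'c': array([ 0.6985, -0.0291]), 'rad': 0.0768, 'needle': array([  0.746, 105.98 ]), 'zero': array([  0.742, 181.485])}
[0.733 0.738 0.741 0.744 0.747 0.748 0.749 0.741 0.738] needle-zero at tip 0.0022 pivot offset mm -0.12
{'cam': 'scene', 'c': array([ 0.6969, -0.0287]), 'rad': 0.0776, 'needle': array([ 0.739, 99.698]), 'zero': array([  0.739, 145.609])}
[0.736 0.747 0.733 0.741 0.74  0.736 0.743 0.743 0.74 ] needle-zero at tip 0.002 pivot offset mm -0.1
t 26.7333 tcp [ 0.553 -0.031  0.114] joints [ 0.746  0.904 -1.19   2.33   1.885  0.864 -1.912] w 0.039823396543090334 ft [-5.958  0.763  5.076]
```

Needle and zero mark agree within 0.002 rad in both cameras. I'll release and back off along the knob's axis.

play_rows(motion=[[[0,0,0,0,0,0],[0,0,0,0,0,0],[0,0,0,0,0,0],[0,0,0,0,0,0],[0,0,0,0,0,0]]], claw=0.65)

```text
time: 27.15
tcp_pos: [0.5546, -0.0311, 0.1143]
eef_rot: [0.739, 0.629, 0.185, 0.156]
ft_force: [0.2, -0.2, -0.0]
gripper_width: 0.0613
grip_force: 0.0
```

play_rows(motion=[[[0,0,-0.15,0,0,0],[0,0,-0.25,0,0,0],[0,0,-0.3,0,0,0],[0,0,-0.4,0,0,0],[0,0,-0.4,0,0,0],[0,0,-0.4,0,0,0],[0,0,-0.4,0,0,0],[0,0,-0.4,0,0,0],[0,0,-0.3,0,0,0],[0,0,-0.2,0,0,0],[0,0,0,0,0,0],[0,0,0,0,0,0]]])

```text
time: 28.15
tcp_pos: [0.5093, -0.0312, 0.1996]
eef_rot: [0.739, 0.629, 0.185, 0.157]
ft_force: [0.0, 0.2, -0.1]
gripper_width: 0.0613
grip_force: 0.0
```

```bash
python3 fine.py
python3 - <<'E'
from h import *
for c in("top","scene"):
    im=camera(c);cv2.imwrite(f"pics/{c[0]}12.png",im)
    print(c,[(np.round(r["rect"]).tolist(),round(r["conf"],2)) for r in recognise(c,"pail")[:3]])
a=cv2.imread("pics/s12.png")[185:290,190:290].astype(int)
print(np.abs(a-cv2.imread("pics/s9.png")[185:290,190:290]).max(2).__gt__(25).sum())
E
```

```text
{'cam': 'top', 'c': array([ 0.6986, -0.0291]), 'rad': 0.0767, 'needle': array([  0.747, 106.061]), 'zero': array([  0.742, 179.26 ])}
[0.737 0.74  0.743 0.746 0.748 0.75  0.75  0.743 0.739] needle-zero at tip 0.003 pivot offset mm -0.05
{'cam': 'scene', 'c': array([ 0.6969, -0.0286]), 'rad': 0.0776, 'needle': array([ 0.741, 99.273]), 'zero': array([  0.74 , 144.773])}
[0.739 0.75  0.736 0.743 0.742 0.738 0.744 0.744 0.741] needle-zero at tip 0.002 pivot offset mm -0.01
top [([199.0, 192.0, 224.0, 213.0], 0.97)]
scene [([228.0, 223.0, 260.0, 282.0], 0.89), ([318.0, 175.0, 345.0, 216.0], 0.73)]
103
```

```bash
python3 -c "
from bench import order;print(order.finish_job())"
```

```text
the job is handed in; nothing more can be done
None
```

The job is handed in: the grey pail hangs free on the hook, the needle tip points at the zero mark to within about 0.003 rad in both cameras, and the arm is clear of everything (about 28 s of the 72 s used).

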